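# Slide the stray sauce bottle back into its row

### The arm

A 6-joint arm with a two-finger parallel gripper is mounted at the origin on the work surface. World frame = base frame: x ahead of the robot, y to its left, z up, the work surface at z = 0. Lengths are in m, angles in degrees, forces in N, time in s.
With the tool pointing down it reaches from about 0.375 to 0.925 m from the base axis. Payload 5.7 kg.
Tool frame: the origin (TCP) lies midway between the tips of the shut fingers; the grasp point (between the pads) lies 19 mm behind it (arm.pinch_z is the distance from the TCP to the grasp point, in m); z points along the fingers, y is the direction in which the jaws open and shut (so a half turn about z gives the same grasp; the last joint's range is limited). The gripper opens to 88 mm and grips with 3 to 60 N. Pads are 20 mm wide; open, the fingers measure 115 mm over their backs; the gripper's body (75 mm by 178 mm) begins 61 mm behind the grasp point.
Start: joints at [65.942, 20.558, 86.54, -0, 72.909, -6.595], TCP at [0.18, 0.572, 0.223] pointing down, gripper open.
Joint ranges: [-170.27, 170.27], [-57.76, 135], [12.27, 136.19], [-55.21, 235.2], [11.17, 155.16], [-170.74, 170.74]. Speed limits (degrees/s): [136.94, 136.94, 180, 180, 180, 180].

### API

Orientations are given as [roll, pitch, yaw] about the fixed x, y, z axes, in that order (R = Rz(yaw) Ry(pitch) Rx(roll)).
In Python, from cell import arm, get_image, order gives the robot as it stands.
- The arm moves only by the tool drive_tool, never from a script. Its argument "increments" is a list of rows, each a list of 7 numbers: the shift along the tool's x, y, z in units of 0.4 m (1.0 is 0.4 m), then the turn, a rotation vector about the tool's x, y, z in units of 2 rad (1.0 is 2 rad), then the opening, from -1 (shut) to 1 (fully open), so that 0 is half open. In form: [[x, y, z, ax, ay, az, claw], ...]. A call has exactly 10 rows; each row is the pose to reach, as a shift and turn from the pose commanded when the call began, along the tool's axes at that moment; what a row does not reach only later rows make up. A row lasts 1/10 s, in which the tool goes at most 50 mm and 8.59 degrees, less where a joint would pass 70% of its speed; a pose out of reach is approached as far as the arm can. A call with a number of a shift or a turn outside -1 to 1 is refused whole. A call with a gripper value outside its range is refused whole. The fingers move at their own pace and stop on an object; "force" is the grip in N (left out, the last holds). Time passes only in rows, so rows that repeat a pose let the fingers close, or fill a call up. It gives the time, the measured TCP pose, the force and the opening at its end, in the units of the state.
- arm.sense(): the state, without advancing time (a new reading comes with each control period).
- get_image(name): name is "side" or "top" or "wrist"; returns a dict with "frame" (480x640x3 uint8, red, green, blue), "depth" (480x640 float32, m along the optical axis (not along the pixel's ray), 0 where there is no reading), "fx", "fy", "cx", "cy" (pixels), "k1" (the pictures are not rectified: a ray, as slopes to the right and down, at radius r is drawn at 1 + k1 r^2 times it, then the intrinsics apply), "R" (3x3) and "t" (3): a world point X has camera coordinates R X + t. Camera axes: x right, y down, z forward; pixel columns grow to the right and rows downward; lengths in m; the calibration is good to about 2 mm. A picture is of the moment at which its call begins.
- order.finish_job(): hands the job in, once; it reports no verdict.
The state is a dict: "time": time; "joint_pos": joint angles; "joint_velocities": joint speeds; "joint_efforts": joint torques, N m; "tcp_pos": TCP position; "tool_rot": TCP orientation; "ft_force": force on the tool from outside, world axes, zero at the start; "moment": the same for the moment, N m; "grip_width": finger opening in m.
Only numpy, scipy, OpenCV 4.12 (cv2) and the standard library are available. Lean on these libraries where they do the work, as an engineer would, in place of code of your own. Each camera call takes 0.05 s, during which the arm holds its last target. There are 200 camera calls.

### The job

One tall sauce bottle has been left out on the steel worktop, in front of the row of bottles that stands along the pan rail. With the fingertips, push it low on its body so that it slides upright into the gap in the row until it stands back against the front of the pan rail like its neighbours, then leave it there. Do not grip, lift or tip it, and leave the other bottles and the small things on the worktop where they are.

Things in the scene. Friction and masses are not known exactly. Their poses are not given: they have to be found in the camera images.
- stray: bottle to move, the only one in front of the row: tall narrow round squeeze bottle, cloudy plastic, dark brown sauce, 56 mm diameter, 240 mm high (straight body to 165 mm, then shoulder, cap, cone nozzle), 0.25 to 0.5 kg. Origin: centre of underside, z up. Friction on the steel 0.5 to 0.7: pushed below about 35 mm height it slides, higher it tips. Starts 130 to 200 mm in front of the row
- rail_front (a point): foot of the front panel of the fixed stainless pan rail (a box 335 mm deep, 920 mm long, 140 mm high, with five sunk pans), at the middle of its length, on the worktop. x points away from the robot, square into the plain upright panel, y along it to the left: the panel is the plane x = 0 of this frame. The row of bottles stands along it, their axes within a few mm of the line x = -35 mm
- squeeze_a: one of the two bottles beside the gap: shorter squeeze bottle, 62 mm in diameter, 205 mm high, 0.36 kg, to the left or right of the gap. Origin: centre of its underside, z up. The axes of squeeze_a and squeeze_b stand 176 to 186 mm apart and the gap is midway between them
- squeeze_b: the other bottle beside the gap: the same shorter squeeze bottle, 62 mm in diameter, 205 mm high, 0.34 kg, paler sauce. Origin: centre of its underside, z up
- oil_bottle: bystander at one end of the row: dark green oil bottle with a pourer, 60 mm in diameter, 275 mm high. Origin: centre of its underside, z up
- spice_jar: bystander at the other end of the row: brown jar with a steel lid, 62 mm in diameter, 112 mm high. Origin: centre of its underside, z up
- sauce_cup: bystander: small open steel sauce cup, 72 mm across the rim, 43 mm high, on the worktop in front of the row, at least 210 mm to the right of the gap's middle. Origin: centre of its underside
- shaker: bystander: small steel salt shaker, 44 mm in diameter, 71 mm high, in front of the row, at least 190 mm to the left of the gap's middle. Origin: centre of its underside
- spoon: bystander: steel serving spoon lying flat on the worktop to the left of the shaker, 275 mm long, bowl 62 mm wide and 15 mm high. Origin: under the middle of its length on the worktop, x along the handle towards the bowl

How it is judged (in metres and radians):
At the end, for the whole second after the job is handed in: The stray bottle stands upright and still on the worktop in the gap between the two shorter squeeze bottles, its back touching the pan rail's front panel or within 10 mm of it; the bottles of the row are within 15 mm, and the cup, shaker and spoon within 25 mm, of where they were (x of stray in the frame of rail_front above -0.038 m and horizontal distance between stray and squeeze_a below 0.13 m and horizontal distance between stray and squeeze_b below 0.13 m and angle between stray's own z axis and vertical below 0.05 rad and height (world z) of stray below 0.004 m and linear speed of stray below 0.01 m/s and distance of each of squeeze_a, squeeze_b, oil_bottle, spice_jar from where it was at the start of the episode below 0.015 m and distance of each of sauce_cup, shaker, spoon from where it was at the start of the episode below 0.025 m).
It fails at once if the stray bottle is tipped by more than about 14 degrees (angle between stray's own z axis and vertical above 0.25 rad).
It fails at once if the stray bottle is lifted off the worktop (height (world z) of stray above 0.012 m).
It fails at once if the stray bottle is taken between the fingers (horizontal distance between the grasp point and stray below 0.02 m and contact force between the fingers and stray above 0.5 N).
It fails at once if the stray bottle is pushed high on its body (grasp point above 100 mm) (height (world z) of the grasp point above 0.1 m and contact force between the fingers and stray above 0.5 N).
It fails at once if a bottle of the row is shifted by more than 15 mm or tipped, or the sauce cup, shaker or spoon is shifted by more than 25 mm (distance of any of squeeze_a, squeeze_b, oil_bottle, spice_jar from where it was at the start of the episode above 0.015 m or angle between any of squeeze_a, squeeze_b, oil_bottle, spice_jar's own z axis and vertical above 0.25 rad or distance of any of sauce_cup, shaker, spoon from where it was at the start of the episode above 0.025 m).
It also fails if it takes over 54 s, if anything falls off the work surface, if the arm or the gripper's body presses on something with over 40 N, if the wrist force passes 120 N, or if a joint passes its speed limit or range.

## Working session

There is one attempt and no reset: what is moved stays moved. The work goes in short steps, Python scripts to look and compute and a tool call to move; the robot and the scene stay as the last step left them, time stands still between calls to the robot, and variables do not carry over. Pictures are saved under pics/ and viewed, about 8 in all and at most 12, crops included, and the job is handed in when it is done.

Besides the shell and the picture viewer there is one more tool, called in YAML: its name, and indented under it one key for each argument. drive_tool: Moves the arm, as the interface text tells. Its arguments: {"type":"object","properties":{"increments":{"type":"array","items":{"type":"array","items":{"type":"number","minimum":-1,"maximum":1}}},"force":{"type":"number"}},"required":["increments"]}

```bash
mkdir -p pics; cat > h.py <<'E'
import numpy as np,cv2,pickle
from cell import arm,get_image,order
def grab(n,f):
    d=get_image(n); cv2.imwrite(f'pics/{f}.png',d['frame'][:,:,::-1]); pickle.dump(d,open(f'pics/{f}.pkl','wb')); return d
def load(f): return pickle.load(open(f'pics/{f}.pkl','rb'))
def rays(d,uv):
    uv=np.atleast_2d(np.array(uv,float)); x=(uv-[d['cx'],d['cy']])/[d['fx'],d['fy']]; s=x.copy()
    for _ in range(20): s=x/(1+d['k1']*(s**2).sum(1,keepdims=True))
    return np.c_[s,np.ones(len(s))]
def onz(d,uv,z):
    R,t=np.array(d['R']),np.array(d['t']); c=-R.T@t; r=rays(d,uv)@R
    return c+r*((z-c[2])/r[:,2])[:,None]
def cloud(d):
    R,t=np.array(d['R']),np.array(d['t']); v,u=np.mgrid[:480,:640]
    p=rays(d,np.c_[u.ravel(),v.ravel()])*d['depth'].ravel()[:,None]
    return ((p-t)@R).reshape(480,640,3)
E
python3 - <<'E'
from h import *
a=grab('side','s0')
b=grab('top','t0')
for d in(a,b): print(-np.array(d['R']).T@d['t'],np.array(d['R']).round(2).tolist())
print(arm.sense())
E
```

```text
[ 0.01211822 -0.2630321   0.82449098] [[0.45, -0.9, -0.01], [-0.69, -0.33, -0.65], [0.58, 0.3, -0.76]]
[0.40688949 0.04528597 1.18230186] [[0.02, -1.0, 0.0], [-0.99, -0.02, -0.16], [0.16, 0.0, -0.99]]
{'time': 0.1, 'joint_pos': array([ 6.59432884e+01,  2.05917216e+01,  8.65919842e+01, -3.28901240e-04,
        7.29102962e+01, -6.59339447e+00]), 'joint_velocities': array([-0.06636533,  0.01729587, -0.12202052,  0.08670835,  0.00173037,
        0.03767284]), 'joint_efforts': array([-7.60521070e-04, -5.16361463e+01, -2.71407455e+01,  6.74850284e-02,
        2.77184544e-02,  6.57887227e-06]), 'tcp_pos': array([0.17979538, 0.57176996, 0.22192068]), 'tool_rot': array([-1.79906584e+02, -1.04814168e-02,  1.62536771e+02]), 'ft_force': array([-0.44254104,  0.99140136, -0.08158783]), 'moment': array([ 0.02417934, -0.03135665, -0.02545538]), 'grip_width': 0.08767727424582439}
```

View pics/t0.png

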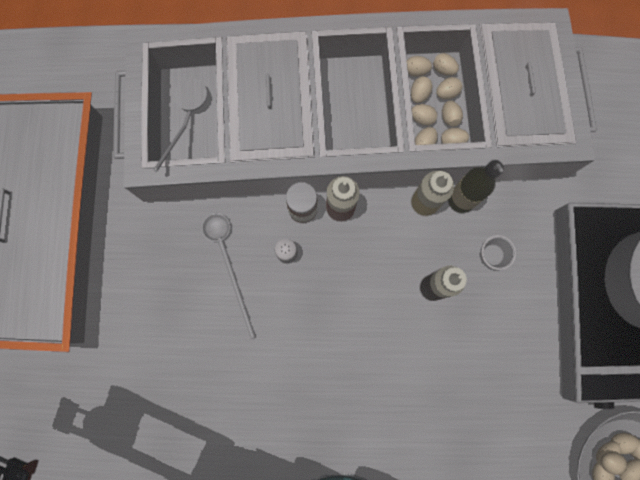

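View pics/s0.png

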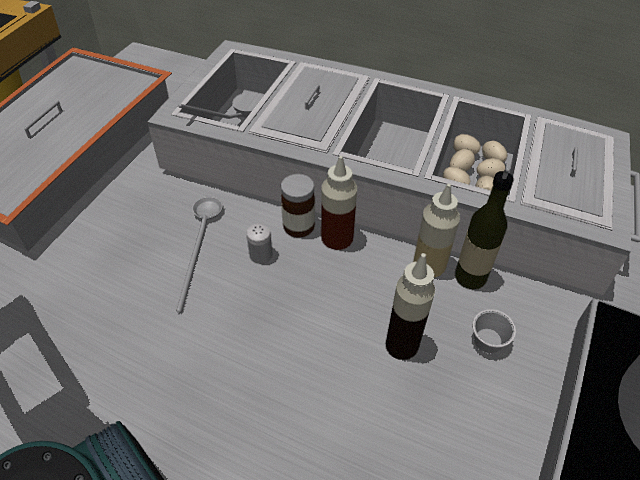

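Top view: stray at about (445,282), squeeze bottles at about (342,195) and (432,190), cup at (498,253), shaker at (286,250), rail front along rows 165–190. In the side view the stray's foot is at about (404,350). Next I measure them from depth.

```bash
cat > m.py <<'E'
from h import *
from scipy.optimize import least_squares
def circ(P,r):
    f=lambda c:np.hypot(*(P-c).T)-r
    s=least_squares(f,P.mean(0)+[0.02,0.01],loss='soft_l1',f_scale=.002); return s.x,np.abs(s.fun).mean()*1e3
def pts(f): return cloud(load(f)),load(f)['depth']>0
E
python3 - <<'E'
from m import *
C,ok=pts('s0'); T,okt=pts('t0')
boxes=dict(stray=(385,265,435,360,.028),sqa=(320,175,357,250,.031),sqb=(413,205,460,282,.031),jar=(280,190,316,238,.031),oil=(456,225,500,290,.03),cup=(472,308,516,360,.036),shaker=(246,222,273,265,.022))
for n,(a,b,c,e,r) in boxes.items():
    p=C[b:e,a:c][ok[b:e,a:c]]; hi=.155 if r>.025 else .06
    if n=='cup': print(n,p[(p[:,2]>.035)&(p[:,2]<.05)].mean(0)); continue
    if n=='jar': hi=.09
    if n[:2]=='sq':hi=.13
    p=p[(p[:,2]>.02)&(p[:,2]<hi)]
    print(n,len(p),circ(p[:,:2],r),p[:,2].max())
# rail panel
p=C[ok]; 
for nm,P in (('side',C[ok]),('top',T[okt])):
    top=P[(P[:,2]>.13)&(P[:,2]<.15)]; q=P[(P[:,2]>.03)&(P[:,2]<.12)&(P[:,0]>.55)]
    # panel: robust line x = a+b*y
    for _ in range(1):
        L=cv2.fitLine(q[(q[:,1]>-.35)&(q[:,1]<.5)][:,:2].astype(np.float32),cv2.DIST_WELSCH,0.005,.001,.001).ravel()
    print(nm,L,'x at y=0',L[2]-L[3]*L[0]/L[1] if L[1] else 0, len(q))
# front top edge in top image
for uv in [(127,187),(592,160)]: print(onz(load('t0'),uv,.14))
for uv in [(345,183),(437,176),(455,279)]: print('cap',onz(load('t0'),uv,.2))
E
```

```text
stray 1718 (array([ 0.50024401, -0.18737968]), np.float64(2.2903778440778844)) 0.15497487350407646
sqa 1525 (array([0.66835176, 0.0079841 ]), np.float64(2.3908099977929536)) 0.1299950784890591
sqb 1787 (array([ 0.68373226, -0.17333853]), np.float64(6.564798831747839)) 0.12969376278905898
jar 933 (array([0.66327351, 0.08772581]), np.float64(1.553080635356354)) 0.08997860432824722
oil 2089 (array([ 0.68910063, -0.2513449 ]), np.float64(3.6313636445520645)) 0.15498565321857716
cup [ 0.57532021 -0.31851476  0.04142845]
shaker 331 (array([0.56747135, 0.11885628]), np.float64(0.7375074445846154)) 0.05989308224717004
side [ 0.52811676 -0.84917176  0.78086036  0.01728381] x at y=0 0.7916095 52615
top [ 0.14062129 -0.9900634   0.8768159   0.05190725] x at y=0 0.8841884 47801
[[0.66751865 0.41920964 0.14      ]]
[[ 0.73785511 -0.48442941  0.14      ]]
cap [[0.66459576 0.00499634 0.2       ]]
cap [[ 0.68061455 -0.16017006  0.2       ]]
cap [[ 0.49600748 -0.18836679  0.2       ]]
```

```bash
cat > go.py <<'E'
# usage: go.py x y z alpha(yaw of approach) theta(tilt from vertical) : prints the row to reach it
from h import *; import sys
from scipy.spatial.transform import Rotation as Ro
x,y,z,a,th=map(float,sys.argv[1:6]); s=arm.sense()
R0=Ro.from_euler('xyz',s['tool_rot'],degrees=True)
a,th=np.radians([a,th]); Z=np.array([np.cos(a)*np.sin(th),np.sin(a)*np.sin(th),-np.cos(th)]); Y=np.array([np.sin(a),-np.cos(a),0])
R1=Ro.from_matrix(np.c_[np.cross(Y,Z),Y,Z])
d=R0.inv().apply(np.array([x,y,z])-s['tcp_pos'])/.4
r=(R0.inv()*R1).as_rotvec()/2
print('row',d.round(4).tolist(),r.round(4).tolist(),'deg',np.degrees(np.linalg.norm(r)*2).round(1))
print(s['time'],s['tcp_pos'].round(4),s['tool_rot'].round(2),s['joint_pos'].round(1),s['ft_force'].round(1))
E
python3 go.py .42 .15 .30 110 0
```

```text
row [-0.8892, -0.8259, -0.194] [-0.0008, 0.0003, 0.4585] deg 52.5
0.1 [0.1798 0.5718 0.2219] [-1.7991e+02 -1.0000e-02  1.6254e+02] [65.9 20.6 86.6 -0.  72.9 -6.6] [-0.4  1.  -0.1]
```

drive_tool:
  increments:
    - [-0.889,-0.826,-0.194,0,0,0.458,-0.1]
    - [-0.889,-0.826,-0.194,0,0,0.458,-0.1]
    - [-0.889,-0.826,-0.194,0,0,0.458,-0.1]
    - [-0.889,-0.826,-0.194,0,0,0.458,-0.1]
    - [-0.889,-0.826,-0.194,0,0,0.458,-0.1]
    - [-0.889,-0.826,-0.194,0,0,0.458,-0.1]
    - [-0.889,-0.826,-0.194,0,0,0.458,-0.1]
    - [-0.889,-0.826,-0.194,0,0,0.458,-0.1]
    - [-0.889,-0.826,-0.194,0,0,0.458,-0.1]
    - [-0.889,-0.826,-0.194,0,0,0.458,-0.1]

```text
time: 1.1
tcp_pos: [0.4208, 0.1481, 0.3006]
tool_rot: [180.0, 0.0, 110.0]
ft_force: [0.4, 0.4, -0.3]
grip_width: 0.0394
```

```bash
python3 go.py .38 -.24 .30 45 40
```

```text
row [-0.8768, -0.4278, 0.0018] [-0.1974, 0.3104, 0.5431] deg 75.2
1.1 [0.4208 0.1481 0.3006] [1.7999e+02 2.0000e-02 1.1000e+02] [10.5  3.5 97.7 -0.  78.8 -9.5] [ 0.4  0.4 -0.3]
```

drive_tool:
  increments:
    - [-0.877,-0.428,0,-0.197,0.31,0.543,-0.1]
    - [-0.877,-0.428,0,-0.197,0.31,0.543,-0.1]
    - [-0.877,-0.428,0,-0.197,0.31,0.543,-0.1]
    - [-0.877,-0.428,0,-0.197,0.31,0.543,-0.1]
    - [-0.877,-0.428,0,-0.197,0.31,0.543,-0.1]
    - [-0.877,-0.428,0,-0.197,0.31,0.543,-0.1]
    - [-0.877,-0.428,0,-0.197,0.31,0.543,-0.1]
    - [-0.877,-0.428,0,-0.197,0.31,0.543,-0.1]
    - [-0.877,-0.428,0,-0.197,0.31,0.543,-0.1]
    - [-0.877,-0.428,0,-0.197,0.31,0.543,-0.1]

```text
time: 2.1
tcp_pos: [0.379, -0.2439, 0.2995]
tool_rot: [-179.9, -40.0, 44.4]
ft_force: [0.1, 0.3, 0.5]
grip_width: 0.0398
```

```bash
python3 go.py .42 -.27 .10 45 55
```

```text
row [-0.2993, 0.1189, 0.3997] [0.003, 0.131, -0.0034] deg 15.0
2.1 [ 0.379  -0.2439  0.2995] [-179.92  -39.99   44.44] [-72.4  10.  103.7  35.   87.7 -35.1] [0.1 0.3 0.5]
```

drive_tool:
  increments:
    - [-0.299,0.119,0.4,0.003,0.131,-0.003,-0.1]
    - [-0.299,0.119,0.4,0.003,0.131,-0.003,-0.1]
    - [-0.299,0.119,0.4,0.003,0.131,-0.003,-0.1]
    - [-0.299,0.119,0.4,0.003,0.131,-0.003,-0.1]
    - [-0.299,0.119,0.4,0.003,0.131,-0.003,-0.1]
    - [-0.299,0.119,0.4,0.003,0.131,-0.003,-0.1]
    - [-0.299,0.119,0.4,0.003,0.131,-0.003,-0.1]
    - [-0.299,0.119,0.4,0.003,0.131,-0.003,-0.1]
    - [-0.299,0.119,0.4,0.003,0.131,-0.003,-0.1]
    - [-0.299,0.119,0.4,0.003,0.131,-0.003,-0.1]

```text
time: 3.1
tcp_pos: [0.4211, -0.264, 0.1022]
tool_rot: [179.8, -54.9, 45.8]
ft_force: [0.3, 0.6, -0.8]
grip_width: 0.0396
```

```bash
python3 go.py .43 -.257 .02 45 55; python3 -c "
from h import *
grab('side','s1')"
```

```text
row [-0.1519, 0.0032, 0.1412] [-0.0034, 0.0012, 0.0038] deg 0.6
3.1 [ 0.4211 -0.264   0.1022] [179.76 -54.87  45.76] [-74.9  38.3 108.5  46.9  75.2 -60.9] [ 0.3  0.6 -0.8]
```

View pics/s1.png

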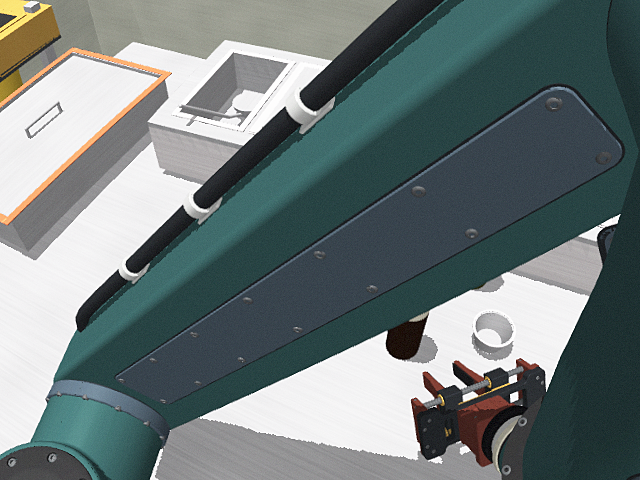

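The gripper at (470,410) points at the stray's foot at (404,350), and the cup at (493,330) is clear. I'm lowering it now.

drive_tool:
  increments:
    - [-0.076,0.002,0.071,0,0,0,-0.1]
    - [-0.152,0.003,0.141,-0.003,0,0.004,-0.1]
    - [-0.152,0.003,0.141,-0.003,0,0.004,-0.1]
    - [-0.152,0.003,0.141,-0.003,0,0.004,-0.1]
    - [-0.152,0.003,0.141,-0.003,0,0.004,-0.1]
    - [-0.152,0.003,0.141,-0.003,0,0.004,-0.1]
    - [-0.152,0.003,0.141,-0.003,0,0.004,-0.1]
    - [-0.152,0.003,0.141,-0.003,0,0.004,-0.1]
    - [-0.152,0.003,0.141,-0.003,0,0.004,-0.1]
    - [-0.152,0.003,0.141,-0.003,0,0.004,-0.1]

```text
time: 4.15
tcp_pos: [0.4297, -0.2564, 0.0189]
tool_rot: [-179.7, -54.9, 44.8]
ft_force: [-0.6, -0.1, 0.8]
grip_width: 0.0396
```

```bash
python3 go.py .479 -.208 .02 45 55; python3 -c "
from h import *
grab('top','t1')"
```

```text
row [0.1016, 0.0016, 0.1398] [-0.001, 0.0005, -0.0012] deg 0.2
4.15 [ 0.4297 -0.2564  0.0189] [-179.7   -54.94   44.77] [-73.9  47.3 109.5  50.4  68.2 -68. ] [-0.6 -0.1  0.8]
```

View pics/t1.png

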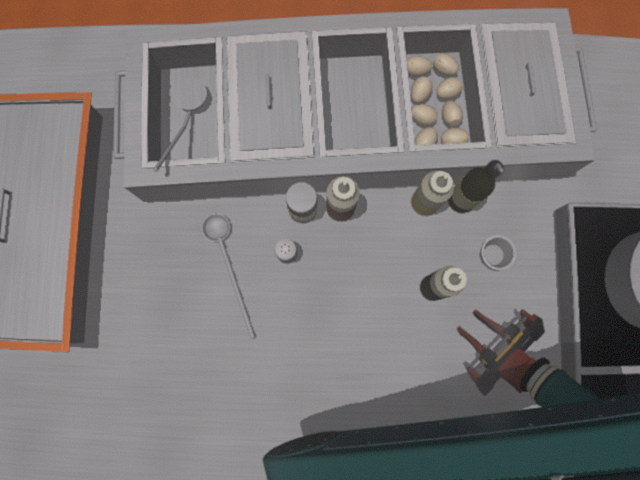

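drive_tool:
  increments:
    - [0.012,0,0.016,0,0,0,-0.1]
    - [0.022,0,0.03,0,0,0,-0.1]
    - [0.032,0,0.044,0,0,0,-0.1]
    - [0.042,0,0.058,0,0,0,-0.1]
    - [0.052,0,0.072,0,0,0,-0.1]
    - [0.062,0,0.086,0,0,0,-0.1]
    - [0.07,0,0.098,0,0,0,-0.1]
    - [0.078,0,0.11,0,0,0,-0.1]
    - [0.086,0,0.122,0,0,0,-0.1]
    - [0.091,0,0.13,0,0,0,-0.1]

```text
time: 5.2
tcp_pos: [0.4749, -0.211, 0.0186]
tool_rot: [-179.7, -55.0, 44.7]
ft_force: [0.7, -0.3, -0.1]
grip_width: 0.0396
```

```bash
cat > st.py <<'E'
# side/top measurement of stray from cap & tool
from m import *; import sys
d=grab('top',sys.argv[1]); C=cloud(d); p=C[d['depth']>0]
g=np.array([float(v) for v in sys.argv[2:4]]); 
k=np.hypot(*(p[:,:2]-g).T)<.05
q=p[k&(p[:,2]>.17)&(p[:,2]<.245)]; print('cap/nozzle',len(q),q.mean(0).round(4))
q=p[k&(p[:,2]>.225)]; print('nozzle tip',len(q),q.mean(0).round(4))
s=arm.sense(); print(s['tcp_pos'].round(4),s['tool_rot'].round(1),s['ft_force'].round(1),s['time'])
E
python3 - <<'E'
from m import *
d=load('t0');C=cloud(d);p=C[d['depth']>0];k=np.hypot(*(p[:,:2]-[.5,-.187]).T)<.05
for lo in(.17,.225):
  q=p[k&(p[:,2]>lo)&(p[:,2]<.245)]; print(len(q),q.mean(0))
E
python3 st.py t2 .5 -.187
```

```text
632 [ 0.49490524 -0.18272305  0.19646695]
38 [ 0.4960603  -0.18615343  0.23335227]
cap/nozzle 635 [ 0.4949 -0.1827  0.1964]
nozzle tip 37 [ 0.4963 -0.1861  0.2334]
[ 0.475  -0.2106  0.0186] [-179.6  -55.    44.7] [ 0.8 -0.1  0.2] 5.25
```

drive_tool:
  increments:
    - [0.006,0,0.008,0,0,0,-0.1]
    - [0.012,0,0.017,0,0,0,-0.1]
    - [0.018,0,0.026,0,0,0,-0.1]
    - [0.025,0,0.036,0,0,0,-0.1]
    - [0.032,0,0.046,0,0,0,-0.1]
    - [0.039,0,0.056,0,0,0,-0.1]
    - [0.046,0,0.066,0,0,0,-0.1]
    - [0.053,0,0.076,0,0,0,-0.1]
    - [0.06,0,0.086,0,0,0,-0.1]
    - [0.067,0,0.096,0,0,0,-0.1]

```text
time: 6.25
tcp_pos: [0.5079, -0.1779, 0.0184]
tool_rot: [-179.7, -54.9, 44.7]
ft_force: [-2.0, -3.5, 0.3]
grip_width: 0.0395
```

```bash
python3 st.py t3 .53 -.155
```

```text
cap/nozzle 595 [ 0.5199 -0.1557  0.1969]
nozzle tip 35 [ 0.5214 -0.1579  0.2335]
[ 0.5082 -0.1773  0.0186] [-179.6  -55.    44.7] [-0.1 -1.1 -0.8] 6.3
```

drive_tool:
  increments:
    - [0.007,0,0.01,0,0,0,-0.1]
    - [0.015,0,0.021,0,0,0,-0.1]
    - [0.023,0,0.033,0,0,0,-0.1]
    - [0.032,0,0.045,0,0,0,-0.1]
    - [0.041,0,0.058,0,0,0,-0.1]
    - [0.05,0,0.071,0,0,0,-0.1]
    - [0.059,0,0.084,0,0,0,-0.1]
    - [0.068,0,0.097,0,0,0,-0.1]
    - [0.077,0,0.11,0,0,0,-0.1]
    - [0.086,0,0.123,0,0,0,-0.1]

```text
time: 7.3
tcp_pos: [0.5505, -0.1355, 0.0184]
tool_rot: [-179.7, -55.0, 44.7]
ft_force: [-1.8, -1.1, 0.1]
grip_width: 0.0396
```

```bash
python3 st.py t4 .565 -.115
```

```text
cap/nozzle 576 [ 0.5608 -0.1145  0.197 ]
nozzle tip 39 [ 0.5624 -0.1167  0.2333]
[ 0.5508 -0.1347  0.0186] [-179.6  -55.    44.8] [ 0.3 -2.  -0.4] 7.35
```

drive_tool:
  increments:
    - [0.006,0,0.008,0,0,0,-0.1]
    - [0.012,0,0.017,0,0,0,-0.1]
    - [0.018,0,0.026,0,0,0,-0.1]
    - [0.024,0,0.035,0,0,0,-0.1]
    - [0.03,0,0.044,0,0,0,-0.1]
    - [0.036,0,0.052,0,0,0,-0.1]
    - [0.042,0,0.06,0,0,0,-0.1]
    - [0.047,0,0.067,0,0,0,-0.1]
    - [0.052,0,0.074,0,0,0,-0.1]
    - [0.056,0,0.08,0,0,0,-0.1]

```text
time: 8.35
tcp_pos: [0.5779, -0.1079, 0.0183]
tool_rot: [-179.7, -54.9, 44.7]
ft_force: [-2.1, -2.6, 1.0]
grip_width: 0.0391
```

```bash
python3 st.py t5 .593 -.09; python3 go.py .52 -.165 .025 45 55
```

```text
cap/nozzle 583 [ 0.5869 -0.0875  0.1971]
nozzle tip 36 [ 0.5896 -0.0892  0.233 ]
[ 0.578  -0.1077  0.0184] [-179.7  -55.    44.7] [-1.9 -2.2  0.4] 8.4
row [-0.1035, -0.0014, -0.1764] [-0.0012, 0.0003, -0.0013] deg 0.2
8.4 [ 0.578  -0.1077  0.0184] [-179.65  -54.96   44.75] [-50.7  46.9 114.1  71.9  59.  -67.6] [-1.9 -2.2  0.4]
```

View pics/t5.png

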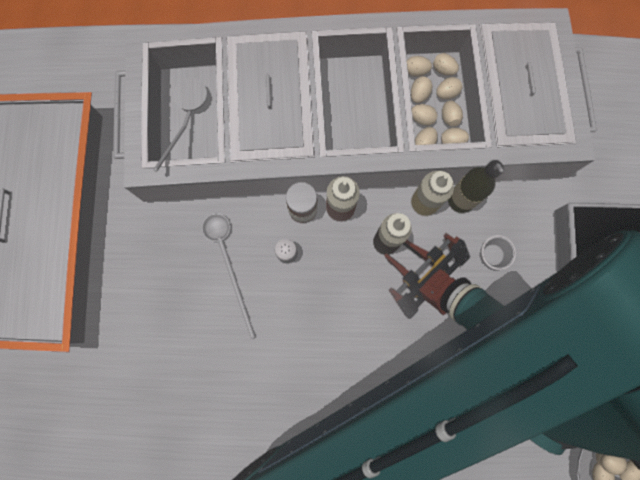

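The stray now stands upright on the gap's centre line: its cap at (397,225) is midway between the caps at (344,187) and (437,183). I'm backing off to re-aim square to the rail.

drive_tool:
  increments:
    - [-0.02,0,-0.035,0,0,0,-0.1]
    - [-0.05,0,-0.085,0,0,0,-0.1]
    - [-0.08,0,-0.136,0,0,0,-0.1]
    - [-0.11,0,-0.186,0,0,0,-0.1]
    - [-0.13,0,-0.22,0,0,0,-0.1]
    - [-0.13,0,-0.22,0,0,0,-0.1]
    - [-0.13,0,-0.22,0,0,0,-0.1]
    - [-0.13,0,-0.22,0,0,0,-0.1]
    - [-0.13,0,-0.22,0,0,0,-0.1]
    - [-0.13,0,-0.22,0,0,0,-0.1]

```text
time: 9.4
tcp_pos: [0.5059, -0.1795, 0.0263]
tool_rot: [-179.6, -55.0, 44.8]
ft_force: [-0.0, 0.7, 0.3]
grip_width: 0.0395
```

```bash
python3 st.py t6 .593 -.09; python3 go.py .485 -.099 .06 4.6 55
```

```text
cap/nozzle 583 [ 0.5871 -0.0871  0.197 ]
nozzle tip 34 [ 0.5899 -0.089   0.2338]
[ 0.5059 -0.1796  0.0263] [-179.6  -55.    44.8] [0.1 0.4 0.1] 9.45
row [0.1291, -0.1795, 0.0386] [-0.2902, 0.001, 0.2012] deg 40.5
9.45 [ 0.5059 -0.1796  0.0263] [-179.63  -54.96   44.77] [-62.6  46.1 113.3  60.8  63.3 -67.7] [0.1 0.4 0.1]
```

drive_tool:
  increments:
    - [0.013,-0.018,0.004,-0.029,0,0.02,-0.1]
    - [0.026,-0.036,0.008,-0.058,0,0.04,-0.1]
    - [0.045,-0.063,0.014,-0.102,0,0.07,-0.1]
    - [0.064,-0.09,0.019,-0.145,0,0.1,-0.1]
    - [0.084,-0.117,0.025,-0.188,0,0.13,-0.1]
    - [0.103,-0.144,0.031,-0.232,0,0.16,-0.1]
    - [0.129,-0.18,0.039,-0.29,0,0.201,-0.1]
    - [0.129,-0.18,0.039,-0.29,0,0.201,-0.1]
    - [0.129,-0.18,0.039,-0.29,0,0.201,-0.1]
    - [0.129,-0.18,0.039,-0.29,0,0.201,-0.1]

```text
time: 10.45
tcp_pos: [0.5571, -0.1536, 0.0671]
tool_rot: [-178.1, -53.4, 4.8]
ft_force: [0.9, -0.6, 0.0]
grip_width: 0.0396
```

```bash
python3 st.py t7 .593 -.09; python3 go.py .515 -.0965 .019 4.6 55
```

```text
cap/nozzle 588 [ 0.5871 -0.0871  0.1966]
nozzle tip 35 [ 0.5897 -0.0889  0.2334]
[ 0.5569 -0.1539  0.0669] [-178.1  -53.4    4.8] [ 1.2  0.6 -0.7] 10.5
row [-0.1512, -0.1518, 0.0022] [-0.0177, 0.0143, 0.0006] deg 2.6
10.5 [ 0.5569 -0.1539  0.0669] [-178.11  -53.37    4.76] [-49.7  40.  136.1 120.7  51.4 -84.5] [ 1.2  0.6 -0.7]
```

Joint 3 has reached its limit at this tilt, so the arm stopped short at (0.557, −0.154). The stray has not moved. I'm using a steeper tool angle to bring the wrist outward.

```bash
python3 go.py .52 -.16 .06 7 40
```

```text
row [-0.0694, 0.0053, -0.0648] [-0.0022, -0.1168, -0.0115] deg 13.5
10.5 [ 0.5569 -0.1539  0.0669] [-178.11  -53.37    4.76] [-49.7  40.  136.1 120.7  51.4 -84.5] [ 1.2  0.6 -0.7]
```

drive_tool:
  increments:
    - [-0.02,0,-0.018,0,-0.03,-0.003,-0.43]
    - [-0.04,0.002,-0.036,-0.001,-0.06,-0.006,-0.43]
    - [-0.069,0.005,-0.065,-0.002,-0.117,-0.011,-0.43]
    - [-0.069,0.005,-0.065,-0.002,-0.117,-0.011,-0.43]
    - [-0.069,0.005,-0.065,-0.002,-0.117,-0.011,-0.43]
    - [-0.069,0.005,-0.065,-0.002,-0.117,-0.011,-0.43]
    - [-0.069,0.005,-0.065,-0.002,-0.117,-0.011,-0.43]
    - [-0.069,0.005,-0.065,-0.002,-0.117,-0.011,-0.43]
    - [-0.069,0.005,-0.065,-0.002,-0.117,-0.011,-0.43]
    - [-0.069,0.005,-0.065,-0.002,-0.117,-0.011,-0.43]

```text
time: 11.5
tcp_pos: [0.52, -0.1601, 0.0601]
tool_rot: [-179.9, -40.0, 6.8]
ft_force: [-0.2, 0.5, 0.7]
grip_width: 0.025
```

```bash
python3 st.py t8 .593 -.09; python3 go.py .535 -.095 .06 6 40
```

```text
cap/nozzle 595 [ 0.5869 -0.0871  0.1965]
nozzle tip 34 [ 0.5899 -0.0889  0.2333]
[ 0.52   -0.1601  0.0602] [-179.9  -40.     6.9] [ 0.6  0.2 -0.1] 11.55
row [0.043, -0.157, 0.0371] [-0.0056, 0.0001, 0.0057] deg 0.9
11.55 [ 0.52   -0.1601  0.0602] [-179.9   -39.99    6.85] [-46.3  29.3 132.4 103.6  32.  -61.6] [ 0.6  0.2 -0.1]
```

drive_tool:
  increments:
    - [0.005,-0.02,0.004,-0.001,0,0.001,-0.43]
    - [0.012,-0.047,0.011,-0.002,0,0.002,-0.43]
    - [0.022,-0.079,0.019,-0.003,0,0.003,-0.43]
    - [0.03,-0.11,0.026,-0.004,0,0.004,-0.43]
    - [0.039,-0.141,0.033,-0.006,0,0.006,-0.43]
    - [0.043,-0.157,0.037,-0.006,0,0.006,-0.43]
    - [0.043,-0.157,0.037,-0.006,0,0.006,-0.43]
    - [0.043,-0.157,0.037,-0.006,0,0.006,-0.43]
    - [0.043,-0.157,0.037,-0.006,0,0.006,-0.43]
    - [0.043,-0.157,0.037,-0.006,0,0.006,-0.43]

```text
time: 12.55
tcp_pos: [0.5352, -0.0959, 0.0603]
tool_rot: [179.9, -40.0, 5.9]
ft_force: [0.3, -0.8, 0.3]
grip_width: 0.0253
```

```bash
python3 go.py .54 -.0945 .019 4.6 40
```

```text
row [-0.057, -0.0023, 0.0869] [-0.0069, -0.0001, 0.009] deg 1.3
12.55 [ 0.5352 -0.0959  0.0603] [179.93 -40.01   5.94] [-35.1  29.2 135.1 121.5  29.6 -69. ] [ 0.3 -0.8  0.3]
```

drive_tool:
  increments:
    - [-0.008,0,0.023,-0.001,0,0.001,-0.43]
    - [-0.016,0,0.046,-0.002,0,0.003,-0.43]
    - [-0.03,0,0.069,-0.004,0,0.005,-0.43]
    - [-0.049,0,0.095,-0.007,0,0.009,-0.43]
    - [-0.049,0,0.095,-0.007,0,0.009,-0.43]
    - [-0.049,0,0.095,-0.007,0,0.009,-0.43]
    - [-0.049,0,0.095,-0.007,0,0.009,-0.43]
    - [-0.049,0,0.095,-0.007,0,0.009,-0.43]
    - [-0.049,0,0.095,-0.007,0,0.009,-0.43]
    - [-0.049,0,0.095,-0.007,0,0.009,-0.43]

```text
time: 13.55
tcp_pos: [0.5446, -0.0943, 0.0189]
tool_rot: [180.0, -40.0, 4.7]
ft_force: [0.0, -0.1, -0.1]
grip_width: 0.0252
```

```bash
python3 st.py t9 .593 -.09; python3 go.py .60 -.089 .019 4.6 40;python3 -c "
from h import *
grab('side','s2')"
```

```text
cap/nozzle 583 [ 0.5871 -0.0873  0.1972]
nozzle tip 37 [ 0.5898 -0.0887  0.2333]
[ 0.5446 -0.0943  0.0189] [180.  -40.    4.7] [-0.5  0.8 -0. ] 13.6
row [0.1068, -0.0019, 0.0893] [-0.0002, -0.0002, 0.0003] deg 0.1
13.6 [ 0.5446 -0.0943  0.0189] [179.99 -40.03   4.65] [-33.2  36.8 135.4 135.4  34.2 -81.6] [-0.5  0.8 -0. ]
```

View pics/s2.png

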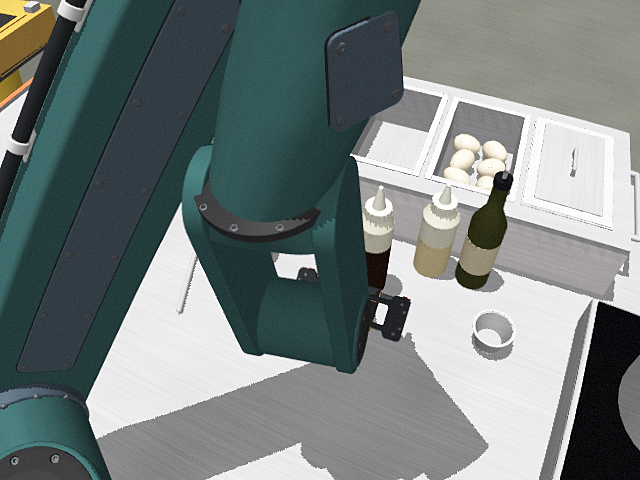

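View pics/t9.png

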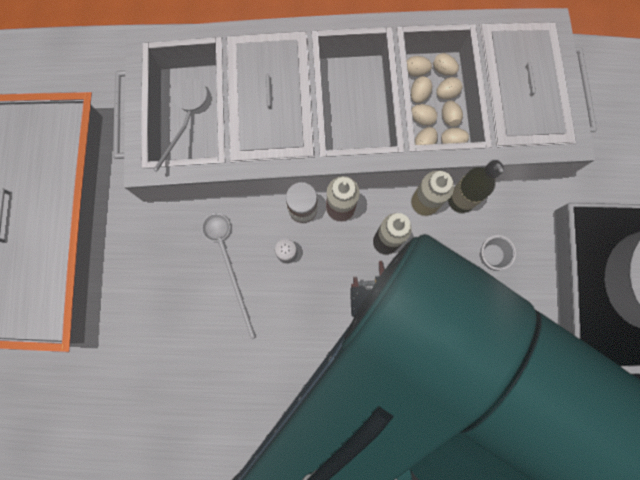

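Side view: the fingers are low behind the stray at about (378,300), squeeze_b at (433,250) and the cup are untouched, and the arm is clear above. Top view: the stray's cap is still at (397,225). I'm pushing square in now.

drive_tool:
  increments:
    - [0.01,0,0.008,0,0,0,-0.43]
    - [0.019,0,0.016,0,0,0,-0.43]
    - [0.028,0,0.023,0,0,0,-0.43]
    - [0.037,0,0.031,0,0,0,-0.43]
    - [0.048,0,0.04,0,0,0,-0.43]
    - [0.059,0,0.049,0,0,0,-0.43]
    - [0.07,0,0.059,0,0,0,-0.43]
    - [0.082,0,0.069,0,0,0,-0.43]
    - [0.094,0,0.079,0,0,0,-0.43]
    - [0.105,0,0.088,0,0,0,-0.43]

```text
time: 14.65
tcp_pos: [0.5996, -0.0897, 0.0185]
tool_rot: [-180.0, -40.0, 4.6]
ft_force: [-2.7, 0.1, 0.3]
grip_width: 0.0251
```

```bash
python3 st.py t10 .633 -.087; python3 go.py .64 -.0865 .019 4.6 40
```

```text
cap/nozzle 583 [ 0.6226 -0.0838  0.1966]
nozzle tip 37 [ 0.6257 -0.0857  0.2328]
[ 0.6008 -0.0899  0.0189] [180.  -40.1   4.7] [-1.9 -0.1  0.5] 14.7
row [0.0753, -0.0005, 0.0632] [-0.0002, -0.0008, 0.0006] deg 0.1
14.7 [ 0.6008 -0.0899  0.0189] [179.97 -40.09   4.68] [-27.8  36.4 128.6 133.5  28.4 -73.1] [-1.9 -0.1  0.5]
```

drive_tool:
  increments:
    - [0.008,0,0.007,0,0,0,-0.43]
    - [0.016,0,0.013,0,0,0,-0.43]
    - [0.024,0,0.02,0,0,0,-0.43]
    - [0.032,0,0.027,0,0,0,-0.43]
    - [0.04,0,0.034,0,0,0,-0.43]
    - [0.048,0,0.041,0,0,0,-0.43]
    - [0.056,0,0.047,0,0,0,-0.43]
    - [0.064,0,0.054,0,0,0,-0.43]
    - [0.072,0,0.061,0,0,0,-0.43]
    - [0.08,0,0.067,0,0,0,-0.43]

```text
time: 15.7
tcp_pos: [0.641, -0.0863, 0.0186]
tool_rot: [-180.0, -40.0, 4.6]
ft_force: [-2.6, -1.4, 0.6]
grip_width: 0.025
```

```bash
python3 st.py t11 .667 -.087; python3 go.py .65 -.0865 .019 4.6 40
```

```text
cap/nozzle 600 [ 0.6636 -0.0807  0.1961]
nozzle tip 34 [ 0.6671 -0.0825  0.2328]
[ 0.6418 -0.0864  0.0189] [180.  -40.1   4.7] [-1.1  1.   0.3] 15.75
row [0.0157, 0.0018, 0.0128] [-0.0003, -0.0005, 0.0004] deg 0.1
15.75 [ 0.6418 -0.0864  0.0189] [179.99 -40.06   4.66] [-24.6  36.6 123.6 130.7  24.5 -66.6] [-1.1  1.   0.3]
```

View pics/t11.png

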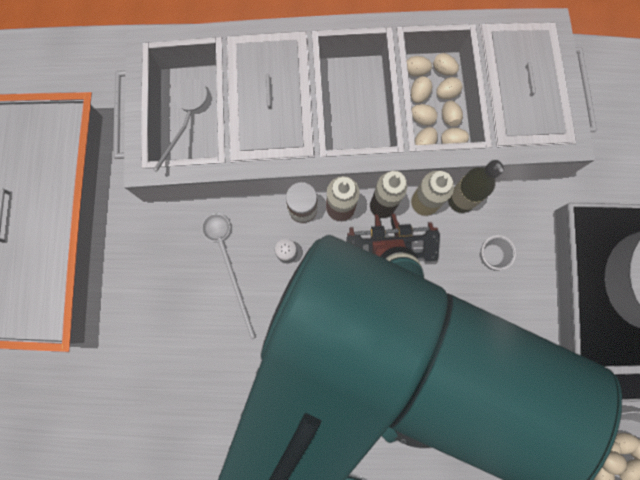

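The stray is in the gap, its cap at (391,185) level with its neighbours at (344,187) and (437,183), and the gripper body is still clear of the row. About 13 mm is left, so I'm going slowly.

drive_tool:
  increments:
    - [0.003,0,0.002,0,0,0,-0.43]
    - [0.005,0,0.004,0,0,0,-0.43]
    - [0.008,0,0.006,0,0,0,-0.43]
    - [0.01,0,0.008,0,0,0,-0.43]
    - [0.012,0,0.01,0,0,0,-0.43]
    - [0.014,0,0.012,0,0,0,-0.43]
    - [0.016,0,0.013,0,0,0,-0.43]
    - [0.018,0,0.015,0,0,0,-0.43]
    - [0.02,0,0.017,0,0,0,-0.43]
    - [0.02,0,0.017,0,0,0,-0.43]

```text
time: 16.75
tcp_pos: [0.6512, -0.0855, 0.0186]
tool_rot: [-180.0, -40.0, 4.6]
ft_force: [-3.7, -0.2, 0.1]
grip_width: 0.025
```

```bash
python3 st.py t12 .68 -.083
```

```text
cap/nozzle 584 [ 0.6737 -0.08    0.1968]
nozzle tip 39 [ 0.677  -0.0815  0.2324]
[ 0.6512 -0.0855  0.0186] [-180.   -40.     4.6] [-3.7 -0.7  1.4] 16.8
```

drive_tool:
  increments:
    - [0.001,0,0.001,0,0,0,-0.43]
    - [0.002,0,0.002,0,0,0,-0.43]
    - [0.003,0,0.002,0,0,0,-0.43]
    - [0.004,0,0.003,0,0,0,-0.43]
    - [0.005,0,0.004,0,0,0,-0.43]
    - [0.006,0,0.005,0,0,0,-0.43]
    - [0.006,0,0.005,0,0,0,-0.43]
    - [0.006,0,0.005,0,0,0,-0.43]
    - [0.006,0,0.005,0,0,0,-0.43]
    - [0.006,0,0.005,0,0,0,-0.43]

```text
time: 17.8
tcp_pos: [0.652, -0.0852, 0.0179]
tool_rot: [-179.9, -39.8, 4.5]
ft_force: [-12.0, -2.3, 7.3]
grip_width: 0.0249
```

```bash
python3 st.py t13 .68 -.083
```

```text
cap/nozzle 586 [ 0.6737 -0.0801  0.1967]
nozzle tip 35 [ 0.6775 -0.0817  0.2329]
[ 0.652  -0.0852  0.0179] [-180.   -39.8    4.5] [-12.3  -2.6   7.4] 17.85
```

The force rose from 3.7 N to 12 N with the cap stationary, so the bottle is against the panel. I'm backing straight off.

drive_tool:
  increments:
    - [-0.008,0,-0.007,0,0,0,-0.43]
    - [-0.02,0,-0.017,0,0,0,-0.43]
    - [-0.04,0,-0.033,0,0,0,-0.43]
    - [-0.065,0,-0.054,0,0,0,-0.43]
    - [-0.09,0,-0.075,0,0,0,-0.43]
    - [-0.115,0,-0.096,0,0,0,-0.43]
    - [-0.14,0,-0.117,0,0,0,-0.43]
    - [-0.155,0,-0.13,0,0,0,-0.43]
    - [-0.155,0,-0.13,0,0,0,-0.43]
    - [-0.155,0,-0.13,0,0,0,-0.43]

```text
time: 18.85
tcp_pos: [0.5743, -0.0922, 0.0188]
tool_rot: [180.0, -40.1, 4.6]
ft_force: [0.1, 0.4, -0.1]
grip_width: 0.0249
```

```bash
python3 st.py t14 .68 -.083; python3 -c "
from h import *
a=load('t0')['frame'].astype(int);b=load('t14')['frame'].astype(int)
grab('side','s3')
# caps now vs start
for f in('t0','t14'):
    d=load(f);p=cloud(d)[d['depth']>0]
    for n,g,lo,hi in(('sqa',(.668,.008),.16,.21),('sqb',(.683,-.1735),.16,.21),('oil',(.689,-.251),.1,.3),('jar',(.663,.088),.1,.12),('cup',(.575,-.3185),.025,.05),('shaker',(.5675,.119),.05,.08)):
        q=p[(np.hypot(*(p[:,:2]-g).T)<.05)&(p[:,2]>lo)&(p[:,2]<hi)];print(f,n,q.mean(0).round(4))
"
```

```text
cap/nozzle 587 [ 0.6735 -0.0801  0.1966]
nozzle tip 35 [ 0.6771 -0.0815  0.2331]
[ 0.5745 -0.0922  0.0188] [180.  -40.1   4.7] [1.4 0.4 1.1] 18.9
t0 sqa [0.6615 0.0068 0.1722]
t0 sqb [ 0.6766 -0.1722  0.1725]
t0 oil [ 0.6874 -0.2429  0.1678]
t0 jar [0.6621 0.087  0.1099]
t0 cup [ 0.5686 -0.3243  0.0376]
t0 shaker [0.5612 0.1168 0.0666]
t14 sqa [0.6615 0.0066 0.1722]
t14 sqb [ 0.6767 -0.1721  0.1723]
t14 oil [ 0.6874 -0.2428  0.1676]
t14 jar [0.6622 0.087  0.1102]
t14 cup [ 0.5684 -0.3239  0.038 ]
t14 shaker [0.5614 0.1168 0.0668]
```

View pics/s3.png

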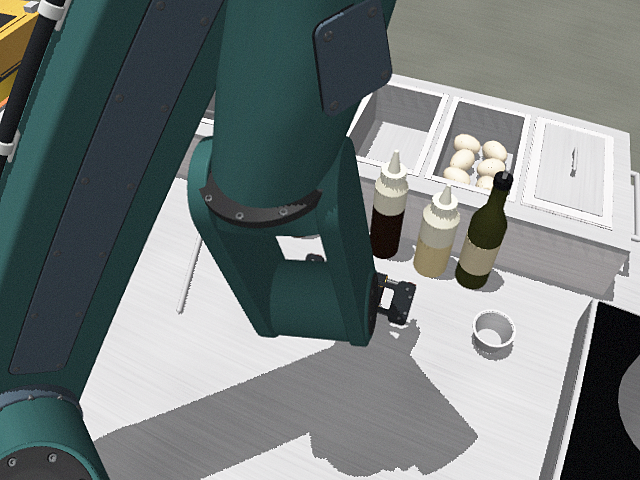

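```bash
python3 -c "
from h import *
print(order.finish_job())"
```

```text
the job is handed in; nothing more can be done
None
```

I pushed the stray bottle into the gap in two low pushes and handed the job in at about 19 s. The first push was diagonal, onto the gap's centre line. The second went square to the rail, until the force rose from about 3.7 N to 12 N while the cap stopped moving. That told me the bottle was against the panel, and the fingers then backed off about 78 mm.

**Last checks:**
- **Stray bottle:** its axis is at about (0.679, −0.085) m, or x ≈ −0.032 m from the panel against the −0.038 m limit. It stands upright and did not move after I let go. It is about 90–95 mm from each neighbouring squeeze bottle.
- **Other objects:** the four row bottles, the sauce cup and the shaker are all within 0.5 mm of where they started, as seen from the top camera. I did not measure the spoon again; the tool never worked near it.

**Disagreements:**
- **Panel distance:** at full contact the axis should be at −0.028 m, about 4 mm closer than my camera reading. That is roughly the calibration and measuring error.
- **Joint limit:** my first square approach angle ran joint 3 to its limit and stopped short, without touching anything. I used a steeper tool angle instead.

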